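# Load culture jars on the inspection carriage and run it under the microscope

## Task

Bring the inspection carriage to its loading stop, by the dock, and stand all the small white-lidded culture jars upright in the tray while it is still on the dock, one to a bay. Then push the loaded tray fully home into the holder on the carriage, and slide the carriage along its rail to the far stop so that the tray comes under the microscope. Leave the other things on the bench where they are.

Things in the scene. Friction and masses are not known exactly. Their poses are not given: they have to be found in the camera images.
- jar1: closed culture jar, glass with a green plantlet in white gel and a white screw lid; upright cylinder 47 mm in diameter, 60 mm tall, about 80 g. Origin: centre of the underside, z up. All jars are alike; 3 or 4 are present (an absent one reads None)
- jar2: closed culture jar, glass with a green plantlet in white gel and a white screw lid; upright cylinder 47 mm in diameter, 60 mm tall, about 80 g. Origin: centre of the underside, z up. All jars are alike; 3 or 4 are present (an absent one reads None)
- jar3: closed culture jar, glass with a green plantlet in white gel and a white screw lid; upright cylinder 47 mm in diameter, 60 mm tall, about 80 g. Origin: centre of the underside, z up. All jars are alike; 3 or 4 are present (an absent one reads None)
- jar4: closed culture jar, glass with a green plantlet in white gel and a white screw lid; upright cylinder 47 mm in diameter, 60 mm tall, about 80 g. Origin: centre of the underside, z up. All jars are alike; 3 or 4 are present (an absent one reads None)
- tray: loose aluminium tray on the dock, 78 (x) by 276 mm (y); walls 16 mm high, 4 mm thick; floor 4 mm thick. Cross walls part it into four bays in a row, centred at y = -102, -34, 34, 102 mm, each 70 (x) by 64 mm (y) inside, one jar to a bay. Origin: centre of the underside. +x points to the holder, away from the robot; the handle is on the -x side
- tray_handle (a point): centre of the top of the tray's upright black handle post, 14 by 14 mm, at x = -75 mm, y = 0 of the tray and 75 mm above its underside; free to grip over its upper 50 mm, 29 mm clear of the tray's wall
- dock (a point): point on top of the white loading dock (31 mm above the bench) where the tray's origin is when centred on it. +x leads straight into the holder when the carriage is at its loading stop (holder_home is then 102 mm along +x); +y is the carriage's way to the microscope. Low fences (8 mm) guide the tray's ends with 3.5 mm play
- holder_home (a point): point on the floor of the carriage's slotted holder (30 mm above the bench, 1 mm below the dock) where the tray's origin is when the tray is fully home against the back wall. Open to -x with flared mouths; a side wall with an inward lip holds each end of the tray with 3.5 mm play. Axes as the dock's; it travels with the carriage
- carriage (a joint): position of the carriage on its rail, m: 0 at the loading stop, where the holder is in line with the dock (right end as the robot sees it, -y of the dock frame); 0.2 at the far stop, where the first bay is under the microscope (left end, +y). Friction holds it where it is left; about 3 N moves it
- carriage_handle (a point): centre of the top of the carriage's upright black handle, 24 mm (x) by 12 mm (y), top 95 mm above the bench, free to grip over its upper 50 mm; it stands on the carriage's right (-y) end, 34 mm from the holder's side wall, in line with the holder in x
- microscope (a point): centre of the underside of the fixed microscope's objective, 154 mm above the bench, over the left end of the rail. The white head above it is 85 mm square and reaches 315 mm above the bench, the black pillar (to 290 mm) stands 105 mm behind it (+x of the dock frame). An obstacle: keep the arm clear of it
- tape_roll: bystander: roll of red sealing film, 70 mm across, 30 mm high, lying flat among the jars
- petri_dish: bystander: closed petri dish, 90 mm across, 15 mm high
- petri_dish2: bystander: another such petri dish
- big_jar: bystander: large jar with a brown paper cover, 92 mm across, 114 mm tall
- wash_bottle: bystander: white wash bottle with a red cap, 60 mm across, 170 mm tall
- beaker: bystander: glass beaker, 66 mm across, 80 mm tall
- spatula: bystander: spatula lying flat, 160 mm long
There are look-alikes about, which are no part of the job. Leave any blue, brown or purple look-alike of the jar2 alone.

How it is judged:
By the outcome, as a careful person would: the job done as asked, in the order asked, and still so for the second after the job is handed in, with the robot touching nothing.
Of jar1, jar2, jar3, jar4 only 3 to 4 are there at a start; the rules pass over those that are not, and their reading is None.
At some moment in a run one of jar1, jar2, jar3, jar4 may be knocked a few centimetres aside while the robot is not near it.
It also fails if it takes over 210 s, if anything falls off the work surface, if the arm or the gripper's body presses on something with over 40 N, if the wrist force passes 120 N, or if a joint passes its speed limit or range.

## Robot

A 6-joint arm with a two-finger parallel gripper is mounted at the origin on the work surface. World frame = base frame: x ahead of the robot, y to its left, z up, the work surface at z = 0. Lengths are in m, angles in rad, forces in N, time in s.
With the tool pointing down it reaches from about 0.275 to 0.725 m from the base axis. Payload 5.6 kg.
Tool frame: the origin (TCP) lies on the front face of the gripper's body, between the roots of the fingers; the fingertips stand 73 mm ahead of it and the grasp point (between the pads) lies 54 mm ahead of it; z points along the fingers, y is the line along which they close (so a half turn about z gives the same grasp; the last joint's range is limited). The gripper opens to 85 mm and grips with 20 to 120 N. Pads are 22 mm wide; open, the fingers measure 114 mm over their backs; the gripper's body (76 mm by 85 mm) begins 54 mm behind the grasp point. The pads swing forward as they close: fully open they stand 13 mm farther back than shut.
Start: joints at [-0.829, 0.255, 0.108, 0, -1.424, -0.285], TCP at [0.243, -0.494, 0.304] pointing down, gripper open.
Joint ranges: [-2.95, 2.95], [-1.21, 1.97], [-1.09, 1.5], [-2.87, 1.71], [-2.94, -0.07], [-3.05, 3.05]. Speed limits (rad/s): [2.57, 2.57, 3.14, 3.14, 3.14, 3.14].

## Interface

Orientations are given as a unit quaternion [w, x, y, z].
In Python, from cell import manip gives the robot as it stands.
- The arm moves only by the tool jog_arm, never from a script. Its argument "series" is text: rows parted by semicolons, each of 7 numbers parted by spaces: the finger opening in m, from 0 to 0.0854, then the shift along the tool's x, y, z in m, then the turn, a rotation vector about the tool's x, y, z in rad. In form: grip tx ty tz ax ay az; .... A call has exactly 5 rows; each row shifts and turns the commanded pose from where the row before left it, along the tool's axes as they then stand; what a row does not reach is not made up. A row lasts 1/8 s, in which the tool goes at most 62.5 mm and 10.7 degrees, less where a joint would pass 70% of its speed; a pose out of reach is approached as far as the arm can. A call with a gripper value outside its range is refused whole. The fingers move at their own pace and stop on an object; the grip force is fixed at half the most. Time passes only in rows, so rows that do not move let the fingers close, or fill a call up. It gives the time, the measured TCP pose, the force, the opening and the grip force at its end, in the units of the state.
- manip.sense(): the state, without advancing time (a new reading comes with each control period).
- manip.snapshot(name): name is "side" or "top"; returns (picture, depth): 384x512x3 uint8, red, green, blue; 384x512 float32, m along the optical axis (not along the pixel's ray), 0 where there is no reading.
- manip.camera_info(name): a dict with "intrinsics" (3x3 intrinsics, pixels), "world_from_camera" (4x4, takes a point from camera to world coordinates). Camera axes: x right, y down, z forward; pixel columns grow to the right and rows downward; lengths in m; the calibration is good to about 2 mm. A picture is of the moment at which its call begins. camera_info takes no time and is no camera call.
- manip.close_job(): hands the job in; it is judged then, once.
The state is a dict: "clock": time; "joint_pos": joint angles; "qvel": joint speeds; "joint_torque": joint torques, N m; "tcp_pos": TCP position; "orientation": TCP orientation; "contact_force": force on the tool from outside, world axes, zero at the start; "moment": the same for the moment, N m; "width": finger opening in m; "grip_force": force on a finger pad.
Only numpy, scipy, OpenCV 4.12 (cv2) and the standard library are available. Lean on these libraries where they do the work, as an engineer would, in place of code of your own. Each camera call takes 0.05 s, during which the arm holds its last target. There are 200 camera calls.

## Working session

There is one attempt and no reset: what is moved stays moved. The work goes in short steps, Python scripts to look and compute and a tool call to move; the robot and the scene stay as the last step left them, time stands still between calls to the robot, and variables do not carry over. Pictures are saved under pics/ and viewed, at most 14 in all, crops included, and the job is handed in when it is done.

Besides the shell and the picture viewer there is one more tool, called after "Emit:" as name(argument=value, ...) on one line, values as JSON. jog_arm: Moves the arm, as the interface text tells. Its arguments: {"type":"object","properties":{"series":{"type":"string"}},"required":["series"]}

```bash
mkdir -p pics; ls; cat > h.py <<'E'
import numpy as np, cv2
from cell import manip
def snap(name,fn=None):
    p,d=manip.snapshot(name)
    c=manip.camera_info(name);K=np.array(c["intrinsics"]);T=np.array(c["world_from_camera"])
    v,u=np.mgrid[:d.shape[0],:d.shape[1]]
    P=np.stack([(u-K[0,2])/K[0,0]*d,(v-K[1,2])/K[1,1]*d,d],-1)@T[:3,:3].T+T[:3,3]
    P[d==0]=np.nan
    if fn: cv2.imwrite('pics/'+fn,p[:,:,::-1])
    return p,d,P
E
python3 - <<'E'
from h import *
np.set_printoptions(precision=3,suppress=True)
for n in("top","side"):
    p,d,P=snap(n,n+'0.png'); np.savez(n+'0.npz',p=p,P=P); print(manip.camera_info(n))
print(manip.sense())
E
```

```text
pics
{'intrinsics': array([[347.289,   0.   , 258.364],
       [  0.   , 347.289, 192.708],
       [  0.   ,   0.   ,   1.   ]]), 'world_from_camera': array([[ 0.145, -0.968,  0.205,  0.327],
       [-0.99 , -0.142,  0.027, -0.026],
       [ 0.003, -0.207, -0.978,  1.224],
       [ 0.   ,  0.   ,  0.   ,  1.   ]])}
{'intrinsics': array([[444.528,   0.   , 260.068],
       [  0.   , 444.528, 187.85 ],
       [  0.   ,   0.   ,   1.   ]]), 'world_from_camera': array([[-0.949, -0.206,  0.239,  0.15 ],
       [-0.315,  0.635, -0.705,  1.18 ],
       [-0.006, -0.744, -0.668,  1.224],
       [ 0.   ,  0.   ,  0.   ,  1.   ]])}
{'clock': 0.1, 'joint_pos': array([-0.829,  0.256,  0.107, -0.   , -1.424, -0.285]), 'qvel': array([ 0.002,  0.   ,  0.001,  0.002,  0.   , -0.002]), 'joint_torque': array([ -0.003, -38.761,  23.847,   5.378,  -0.004,  -0.   ]), 'tcp_pos': array([ 0.242, -0.493,  0.303]), 'orientation': array([-0.   , -0.226,  0.974,  0.001]), 'contact_force': array([-0.044,  0.391,  0.017]), 'moment': array([ 0.044, -0.059, -0.043]), 'grip_force': 0.0, 'width': 0.08531713853301515}
```

View pics/top0.png

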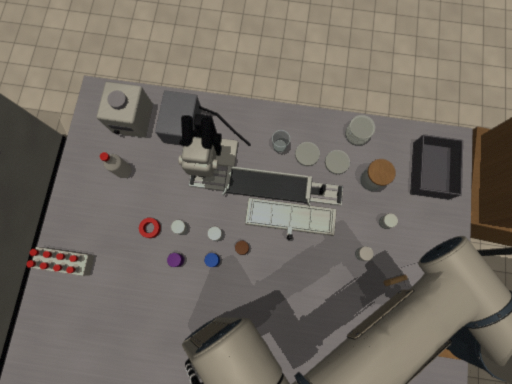

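View pics/side0.png

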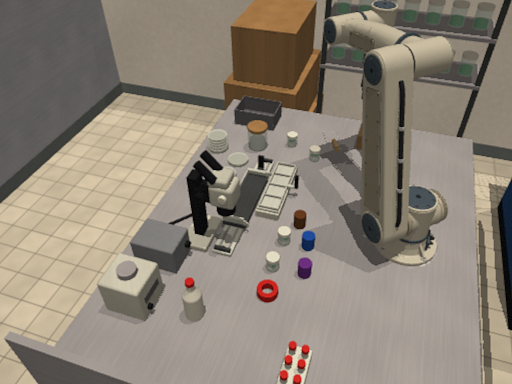

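The top view shows four white-lidded jars at about (178,227), (215,234), (391,221) and (366,254), the tray at (291,216) with its handle at (290,237), and the microscope at (200,155). The side view agrees with this. I'll enlarge the dock and rail area next.

```bash
python3 - <<'E'
from h import *
np.set_printoptions(precision=3,suppress=True)
z=np.load('top0.npz');p,P=z['p'],z['P']
c=p[130:270,160:410]
cv2.imwrite('pics/c1.png',cv2.resize(c[:,:,::-1],None,fx=3.2,fy=3.2,interpolation=cv2.INTER_CUBIC))
for u,v in [(178,227),(215,234),(391,221),(366,254),(290,237),(330,190),(322,186),(270,185),(215,180),(320,198),(250,222),(330,225)]:
    print(u,v,P[v,u])
def fit(mask,name):
    n,l,s,c=cv2.connectedComponentsWithStats(mask.astype(np.uint8))
    for i in range(1,n):
        if s[i,4]>15: 
            q=P[l==i]; print(name,c[i],s[i,4],np.nanmean(q,0),np.nanmax(q[:,2]))
white=(p.min(2)>150)&(np.ptp(p.astype(int),axis=2)<40)&(P[:,:,2]>.05)&(P[:,:,2]<.07)
fit(white,'jar')
s=manip.camera_info('side')
z=np.load('side0.npz')
c=z['p'][140:300,150:350];cv2.imwrite('pics/c2.png',cv2.resize(c[:,:,::-1],None,fx=3.6,fy=3.6,interpolation=cv2.INTER_CUBIC))
E
```

```text
178 227 [0.416 0.256 0.059]
215 234 [0.411 0.129 0.058]
391 221 [ 0.54  -0.452  0.057]
366 254 [ 0.418 -0.376  0.061]
290 237 [ 0.432 -0.116  0.111]
330 190 [ 0.628 -0.244  0.015]
322 186 [ 0.618 -0.202  0.093]
270 185 [ 0.612 -0.03   0.027]
215 180 [0.605 0.168 0.013]
320 198 [ 0.594 -0.213  0.011]
250 222 [0.471 0.02  0.029]
330 225 [ 0.498 -0.251  0.049]
jar [177.453 226.427] 117 [0.418 0.258 0.059] 0.06645460360566857
jar [213.736 233.144] 125 [0.413 0.133 0.06 ] 0.06460811845719183
```

View pics/c1.png

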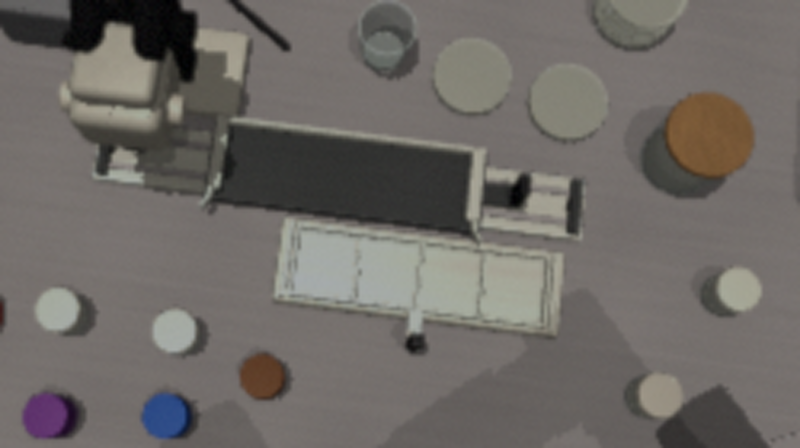

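View pics/c2.png

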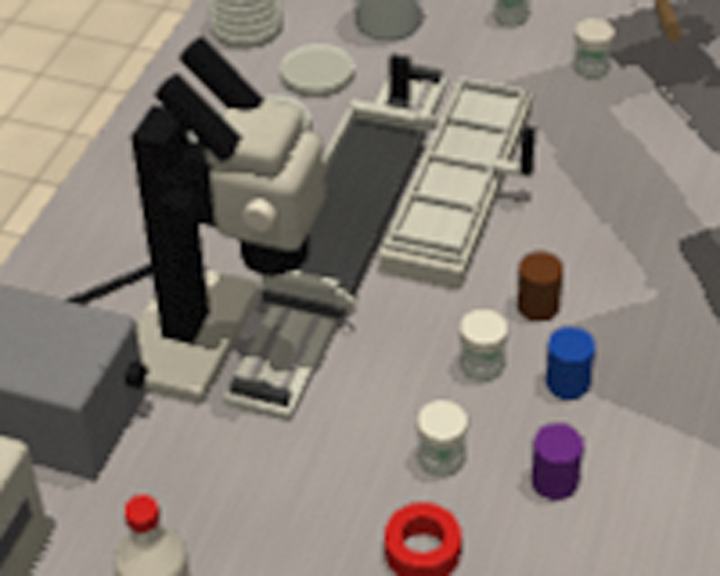

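The crops show the carriage mid-rail, with its handle at crop (523,188). The tray is on the dock with its four bays clear, and the carriage has space to move right towards the loading stop. I'll fit the precise poses next.

```bash
python3 - <<'E'
from h import *
np.set_printoptions(precision=4,suppress=True)
z=np.load('top0.npz');p,P=z['p'],z['P'];z2=np.load('side0.npz')
X,Y,Z=P[...,0],P[...,1],P[...,2]
for nm,PP in(('top',P),('side',z2['P'])):
    X,Y,Z=PP[...,0],PP[...,1],PP[...,2]
    m=(X>.42)&(X<.56)&(Y>-.3)&(Y<.06)&(Z>.024)&(Z<.056)
    r=cv2.minAreaRect(np.float32(np.c_[X[m],Y[m]]*1000)); print(nm,'dock/tray rect',r)
    m=(X>.4)&(X<.46)&(Y>-.16)&(Y<-.06)&(Z>.085)&(Z<.125); print('trayhandle',m.sum(),PP[m].mean(0),Z[m].min(),np.median(PP[m],0))
    m=(X>.57)&(X<.66)&(Y>-.26)&(Y<-.16)&(Z>.08)&(Z<.11); print('carhandle',m.sum(),PP[m].mean(0),np.ptp(PP[m],axis=0))
    for c in [(.416,.257),(.412,.131),(.54,-.452),(.418,-.376)]:
        m=(np.hypot(X-c[0],Y-c[1])<.04)&(Z>.05)&(Z<.072)
        if m.sum()>8:print('jar',c,m.sum(),cv2.minEnclosingCircle(np.float32(PP[m][:,:2]*1000)),np.median(Z[m]))
    # black stripes/rail tops along right end
m=(P[...,0]>.45)&(P[...,0]<.55)&(P[...,1]>-.28)&(P[...,1]<.05)
E
```

```text
top dock/tray rect ((494.8685302734375, -115.77325439453125), (129.01231384277344, 309.59930419921875), 0.4371870756149292)
trayhandle 24 [ 0.4363 -0.116   0.1046] 0.09022086665048823 [ 0.4363 -0.116   0.1056]
carhandle 30 [ 0.6136 -0.2076  0.0931] [0.024  0.0117 0.0174]
jar (0.416, 0.257) 157 ((417.96728515625, 257.0065002441406), 23.331066131591797) 0.0592907849599662
jar (0.412, 0.131) 154 ((414.5259094238281, 132.2480926513672), 23.25322723388672) 0.059900042457935565
jar (0.54, -0.452) 161 ((544.4852294921875, -447.2150573730469), 24.401758193969727) 0.06028236142371779
jar (0.418, -0.376) 166 ((421.28240966796875, -375.65142822265625), 23.3642578125) 0.06008829254194614
side dock/tray rect ((494.1891784667969, -107.17533874511719), (128.3372802734375, 311.1298828125), 0.7375927567481995)
trayhandle 23 [ 0.4359 -0.108   0.0986] 0.08654940666926603 [ 0.4353 -0.106   0.0984]
carhandle 24 [ 0.6129 -0.2009  0.0902] [0.0235 0.0208 0.0136]
jar (0.416, 0.257) 138 ((416.5195007324219, 261.3970947265625), 25.282655715942383) 0.05891905483287341
jar (0.412, 0.131) 115 ((416.3410339355469, 137.5460968017578), 27.43997573852539) 0.058854734228702243
jar (0.54, -0.452) 60 ((545.0391235351562, -442.3140563964844), 28.6110782623291) 0.05730944593156839
jar (0.418, -0.376) 70 ((418.1622314453125, -371.8108215332031), 27.373071670532227) 0.05818658359552864
```

```bash
python3 - <<'E'
from h import *
np.set_printoptions(precision=4,suppress=True)
z=np.load('top0.npz');p,P=z['p'],z['P'];X,Y,Z=P[...,0],P[...,1],P[...,2]
m=(X>.455)&(X<.57)&(Y>-.3)&(Y<.06)&(Z>.0405)&(Z<.054)
q=P[m]
print(m.sum(),np.percentile(q,[0,1,2,98,99,100],axis=0))
for nm,s in(('front',q[:,0]<.485),('back',q[:,0]>.535)):
    s=q[s]; a=np.polyfit(s[:,1],s[:,0],1); print(nm,len(s),a,np.polyval(a,-.116),s[:,1].min(),s[:,1].max(),s[:,2].mean())
img=cv2.resize((np.clip(np.nan_to_num(Z[130:270,160:410]),0,.12)/.12*255).astype(np.uint8),None,fx=3.2,fy=3.2,interpolation=cv2.INTER_NEAREST)
cv2.imwrite('pics/dz.png',cv2.applyColorMap(img,cv2.COLORMAP_TURBO))
# carriage: holder walls
m=(X>.56)&(X<.7)&(Y>-.33)&(Y<.25)
for lo,hi in((.005,.02),(.02,.035),(.035,.06)):
    k=m&(Z>lo)&(Z<hi); print(lo,k.sum(),np.percentile(P[k],[1,50,99],axis=0).tolist())
    print(cv2.minAreaRect(np.float32(P[k][:,:2]*1000)))
E
```

```text
441 [[ 0.4553 -0.263   0.0405]
 [ 0.4594 -0.2611  0.0406]
 [ 0.4634 -0.2602  0.0407]
 [ 0.5539  0.0287  0.0516]
 [ 0.5621  0.0297  0.052 ]
 [ 0.5693  0.0314  0.0528]]
front 155 [-0.0147  0.4726] 0.4743243152609722 -0.26058056245321565 0.028727887198073725 0.04700327564233913
back 158 [-0.0203  0.5459] 0.5482353506201719 -0.2613025052715123 0.03138720570546538 0.04607813025314017
0.005 995 [[0.5689929042259217, -0.29090774231746375, 0.005183563947325562], [0.6042326180529294, 0.10892991610680956, 0.014606734207449401], [0.6981554018013382, 0.24122661498836004, 0.019782839192402587]]
((632.1795654296875, -38.164398193359375), (136.63604736328125, 577.0433959960938), 0.68031907081604)
0.02 2139 [[0.5666207753417328, -0.27825930043672575, 0.02035179617604872], [0.6115414481632375, -0.015470992442079133, 0.02965460673007536], [0.6958390169243172, 0.24212111941895087, 0.03467959780846726]]
((613.5407104492188, -18.178802490234375), (529.1522827148438, 137.34896850585938), 82.76136779785156)
0.035 505 [[0.565551702974275, -0.20422407526311157, 0.03512148830085818], [0.630170749168899, -0.07837391716286332, 0.04810212814651171], [0.6961428200459299, 0.16579241394486194, 0.05793555598803049]]
((612.0504150390625, -13.698165893554688), (399.30316162109375, 130.20266723632812), 83.15023040771484)
```

View pics/dz.png

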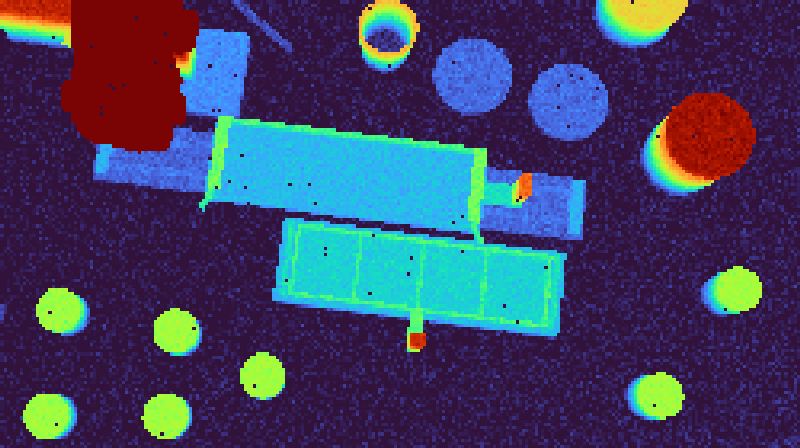

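The height map separates the poses cleanly:
- **Tray:** centre about (0.511, −0.115), yaw about 0.0175 rad.
- **Carriage handle:** about (0.614, −0.208). It has to move about −85 mm in y to reach the loading stop.

First I turn the tool so the fingers close along the tray's x. I use that orientation throughout.

Emit:
jog_arm(series="0.06 0 0 0 0 0 -0.18; 0.06 0 0 0 0 0 -0.18; 0.06 0 0 0 0 0 -0.18; 0.06 0 0 0 0 0 -0.18; 0.06 0 0 0 0 0 -0.18")

```text
clock: 0.72
tcp_pos: [0.2425, -0.4934, 0.3033]
orientation: [0.0, -0.63, 0.777, 0.001]
contact_force: [-1.1, -0.4, -0.8]
width: 0.0601
grip_force: 0.0
```

Emit:
jog_arm(series="0.06 0 0 0 0 0 -0.12; 0.06 0 0 0 0 0 -0.112; 0.06 0 0 0 0 0 0; 0.06 0 0 0 0 0 0; 0.06 0 0 0 0 0 0")

```text
clock: 1.35
tcp_pos: [0.2426, -0.4935, 0.3038]
orientation: [-0.0, 0.713, -0.701, -0.0]
contact_force: [-0.6, 0.2, -0.8]
width: 0.0599
grip_force: 0.0
```

```bash
cat >> h.py <<'E'
from scipy.spatial.transform import Rotation as Ro
TH=1.588; RT=np.array([[-np.cos(TH),-np.sin(TH),0],[-np.sin(TH),np.cos(TH),0],[0,0,-1]])
def go(*targets):
    """tool shift (grasp point targets, world) from present pose, chained"""
    s=manip.sense();w,x,y,z=s['orientation'];R=Ro.from_quat([x,y,z,w]).as_matrix()
    print('t',round(s['clock'],2),'tcp',s['tcp_pos'].round(4),'w',round(s['width'],4),'rot err',Ro.from_matrix(R.T@RT).as_rotvec().round(4),'F',s['contact_force'].round(1))
    c=s['tcp_pos']
    for t in targets:
        t=np.array(t)+[0,0,.054]; print('  shift mm',(R.T@(t-c)*1000).round(1)); c=t
E
python3 - <<'E'
from h import *
go((.6136,-.2076,.15),(.6136,-.2076,.076))
z=np.load('top0.npz');P=z['P']
m=(P[...,2]>.1)&(P[...,2]<.13)&(P[...,1]<-.3)&(P[...,0]>.55);print('big',cv2.minEnclosingCircle(np.float32(P[m][:,:2]*1000)))
E
```

```text
t 1.35 tcp [ 0.2426 -0.4935  0.3038] w 0.0599 rot err [ 0.0001  0.0002 -0.0004] F [-0.6  0.2 -0.8]
  shift mm [-279.6 -375.8   99.8]
  shift mm [ 0. -0. 74.]
big ((691.3001098632812, -389.0645446777344), 46.75294876098633)
```

Emit:
jog_arm(series="0.06 -0.028 -0.0376 0.01 0 0 0; 0.06 -0.028 -0.0376 0.01 0 0 0; 0.06 -0.028 -0.0376 0.01 0 0 0; 0.06 -0.028 -0.0376 0.01 0 0 0; 0.06 -0.028 -0.0376 0.01 0 0 0")

```text
clock: 1.98
tcp_pos: [0.4292, -0.3492, 0.2537]
orientation: [-0.0, 0.713, -0.701, 0.0]
contact_force: [0.8, -0.7, -0.0]
width: 0.0599
grip_force: 0.0
```

Emit:
jog_arm(series="0.06 -0.028 -0.0376 0.01 0 0 0; 0.06 -0.028 -0.0376 0.01 0 0 0; 0.06 -0.028 -0.0376 0.01 0 0 0; 0.06 -0.028 -0.0376 0.01 0 0 0; 0.06 -0.028 -0.0376 0.01 0 0 0")

```text
clock: 2.6
tcp_pos: [0.6146, -0.2058, 0.2036]
orientation: [0.0, 0.713, -0.701, 0.0]
contact_force: [0.4, -1.2, 0.3]
width: 0.0599
grip_force: 0.0
```

```bash
python3 - <<'E'
from h import *
go((.6136,-.2076,.15),(.6136,-.2076,.076))
E
```

```text
t 2.6 tcp [ 0.6146 -0.2058  0.2036] w 0.0599 rot err [-0.0001 -0.0001 -0.    ] F [ 0.4 -1.2  0.3]
  shift mm [ 1.7  1.1 -0.4]
  shift mm [-0.  0. 74.]
```

Emit:
jog_arm(series="0.06 0.0017 0.001 0 0 0 0; 0.06 0 0 0.025 0 0 0; 0.06 0 0 0.025 0 0 0; 0.06 0 0 0.024 0 0 0; 0.06 0 0 0 0 0 0")

```text
clock: 3.22
tcp_pos: [0.6111, -0.2088, 0.1281]
orientation: [0.001, 0.713, -0.701, -0.002]
contact_force: [0.7, 0.2, 0.7]
width: 0.0603
grip_force: 0.0
```

Emit:
jog_arm(series="0.015 0 0 0 0 0 0; 0.015 0 0 0 0 0 0; 0.015 0 0 0 0 0 0; 0.015 0 0 0 0 0 0; 0.015 0 0 0 0 0 0")

```text
clock: 3.85
tcp_pos: [0.6151, -0.2088, 0.1321]
orientation: [-0.002, 0.714, -0.701, 0.003]
contact_force: [7.9, -0.8, -0.3]
width: 0.023
grip_force: 59.2
```

Emit:
jog_arm(series="0.015 0.008 0 0 0 0 0; 0.015 0.012 0 0 0 0 0; 0.015 0.012 0 0 0 0 0; 0.015 0.012 0 0 0 0 0; 0.015 0.012 0 0 0 0 0")

```text
clock: 4.47
tcp_pos: [0.6161, -0.2642, 0.132]
orientation: [-0.002, 0.714, -0.7, 0.003]
contact_force: [7.4, 2.7, -0.1]
width: 0.0232
grip_force: 59.3
```

Emit:
jog_arm(series="0.015 0.01 0 0 0 0 0; 0.015 0.008 0 0 0 0 0; 0.015 0.004 0 0 0 0 0; 0.015 0.003 0 0 0 0 0; 0.015 0 0 0 0 0 0")

```text
clock: 5.1
tcp_pos: [0.6165, -0.2896, 0.132]
orientation: [-0.002, 0.714, -0.701, 0.003]
contact_force: [7.5, 0.9, 0.1]
width: 0.0232
grip_force: 59.3
```

Emit:
jog_arm(series="0.015 0.002 0 0 0 0 0; 0.015 0.002 0 0 0 0 0; 0.015 0.002 0 0 0 0 0; 0.015 0 0 0 0 0 0; 0.015 0 0 0 0 0 0")

```text
clock: 5.72
tcp_pos: [0.6166, -0.2953, 0.132]
orientation: [-0.002, 0.714, -0.7, 0.003]
contact_force: [7.1, 2.1, 0.4]
width: 0.023
grip_force: 59.3
```

Emit:
jog_arm(series="0.015 0.002 0 0 0 0 0; 0.015 0.002 0 0 0 0 0; 0.015 0.002 0 0 0 0 0; 0.015 0 0 0 0 0 0; 0.015 0 0 0 0 0 0")

```text
clock: 6.35
tcp_pos: [0.6167, -0.3013, 0.132]
orientation: [-0.002, 0.714, -0.7, 0.003]
contact_force: [5.7, 2.0, 0.8]
width: 0.0231
grip_force: 59.3
```

Emit:
jog_arm(series="0.015 0.002 0 0 0 0 0; 0.015 0.002 0 0 0 0 0; 0.015 0.001 0 0 0 0 0; 0.015 0 0 0 0 0 0; 0.015 0 0 0 0 0 0")

```text
clock: 6.98
tcp_pos: [0.6168, -0.3018, 0.132]
orientation: [-0.004, 0.714, -0.7, 0.0]
contact_force: [3.6, 17.6, 7.3]
width: 0.023
grip_force: 60.1
```

```bash
python3 - <<'E'
from h import *
p,d,P=snap('side','side1.png');c=p[120:270,180:350];cv2.imwrite('pics/c3.png',cv2.resize(c[:,:,::-1],None,fx=4,fy=4,interpolation=cv2.INTER_CUBIC))
go((.6,-.3,.1))
E
```

```text
t 7.03 tcp [ 0.6168 -0.3019  0.132 ] w 0.0232 rot err [-0.0059  0.0053  0.0026] F [ 4.  19.3  6.6]
  shift mm [ -2.3  16.6 -22.1]
```

View pics/c3.png

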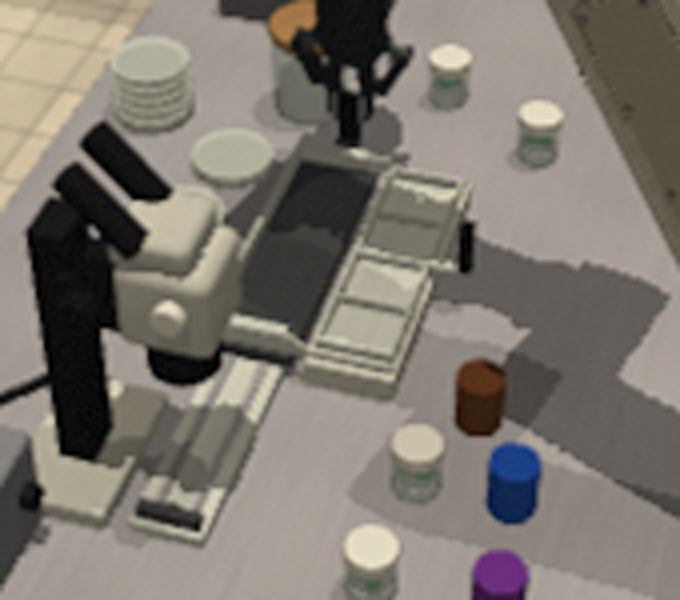

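The side view shows the carriage at its loading stop, with the holder in line with the dock (the force rose to 18 N). All the jars still stand. I release and lift.

Emit:
jog_arm(series="0.015 -0.003 0 0 0 0 0; 0.06 0 0 0 0 0 0; 0.06 0 0 0 0 0 0; 0.085 0 0 -0.04 0 0 0; 0.085 0 0 -0.05 0 0 0")

```text
clock: 7.65
tcp_pos: [0.6133, -0.3039, 0.2198]
orientation: [0.001, 0.713, -0.701, -0.001]
contact_force: [0.4, -0.6, 0.5]
width: 0.0849
grip_force: 0.0
```

```bash
cat >> h.py <<'E'
JARS=[(.418,.257),(.4145,.1322),(.5445,-.4472),(.4213,-.3757)]
def jars(P,cs=JARS,rad=.05):
    X,Y,Z=P[...,0],P[...,1],P[...,2]
    for c in cs:
        m=((np.hypot(X-c[0],Y-c[1])<rad)&(Z>.054)&(Z<.068)).astype(np.uint8)
        n,l,s,_=cv2.connectedComponentsWithStats(m)
        if n<2: print('jar',c,'none');continue
        i=1+s[1:,4].argmax(); q=P[l==i]
        (a,b),r=cv2.minEnclosingCircle(np.float32(q[:,:2])); print('jar',c,'at %.4f %.4f r %.4f z %.4f n %d'%(a,b,r,np.median(q[:,2]),len(q)))
E
python3 - <<'E'
from h import *
p,d,P=snap('top','t2.png');jars(P)
X,Y,Z=P[...,0],P[...,1],P[...,2]
m=(X>.56)&(X<.7)&(Y>-.3)&(Y<.25)&(Z>.035)&(Z<.06);print(cv2.minAreaRect(np.float32(P[m][:,:2]*1000)))
m=(X>.4)&(X<.46)&(Y>-.16)&(Y<-.06)&(Z>.085)&(Z<.125); print('trayhandle',m.sum(),P[m].mean(0))
go((.5445,-.4472,.12),(.5445,-.4472,.039))
E
```

```text
jar (0.418, 0.257) at 0.4182 0.2582 r 0.0234 z 0.0597 n 152
jar (0.4145, 0.1322) at 0.4147 0.1325 r 0.0232 z 0.0601 n 153
jar (0.5445, -0.4472) at 0.5444 -0.4487 r 0.0246 z 0.0606 n 155
jar (0.4213, -0.3757) at 0.4217 -0.3755 r 0.0238 z 0.0604 n 163
((608.8207397460938, -54.31072998046875), (480.7908020019531, 117.57413482666016), 81.89381408691406)
trayhandle 0 [nan nan nan]
t 7.7 tcp [ 0.6156 -0.3057  0.2295] w 0.085 rot err [-0.009  -0.0065  0.0007] F [ 1.4 -0.8  8.1]
  shift mm [139.9  74.1  55.8]
  shift mm [-0.5  0.7 81. ]<stdin>:5: RuntimeWarning: Mean of empty slice.
  ret = um.true_divide(
```

Emit:
jog_arm(series="0.085 0.035 0.018 0.01 0 0 0; 0.085 0.035 0.018 0.01 0 0 0; 0.085 0.035 0.018 0.01 0 0 0; 0.085 0.035 0.018 0.01 0 0 0; 0.085 0 0 0 0 0 0")

```text
clock: 8.32
tcp_pos: [0.5423, -0.4474, 0.1785]
orientation: [0.001, 0.712, -0.702, -0.001]
contact_force: [0.3, 1.3, -1.3]
width: 0.0849
grip_force: 0.0
```

Emit:
jog_arm(series="0.085 0 0 0 0 0 0; 0.085 0 0 0 0 0 0; 0.085 0 0 0 0 0 0; 0.085 0 0 0 0 0 0; 0.085 0 0 0 0 0 0")

```text
clock: 8.95
tcp_pos: [0.545, -0.4446, 0.18]
orientation: [-0.0, 0.714, -0.701, 0.0]
contact_force: [-0.2, -0.2, 0.6]
width: 0.0849
grip_force: 0.0
```

```bash
python3 - <<'E'
from h import *
go((.546,-.4482,.04))
E
```

```text
t 8.95 tcp [ 0.545  -0.4446  0.18  ] w 0.0849 rot err [-0.0001 -0.      0.0012] F [-0.2 -0.2  0.6]
  shift mm [ 3.6 -1.  86. ]
```

Emit:
jog_arm(series="0.085 0.0036 -0.001 0.025 0 0 0.0012; 0.085 0 0 0.031 0 0 0; 0.085 0 0 0.03 0 0 0; 0.085 0 0 0 0 0 0; 0.085 0 0 0 0 0 0")

```text
clock: 9.57
tcp_pos: [0.5465, -0.449, 0.0955]
orientation: [0.0, 0.713, -0.701, 0.001]
contact_force: [-0.2, -0.3, 0.5]
width: 0.0847
grip_force: 0.0
```

Emit:
jog_arm(series="0.04 0 0 0 0 0 0; 0.04 0 0 0 0 0 0; 0.04 0 0 0 0 0 0; 0.04 0 0 0 0 0 0; 0.04 0 0 0 0 0 0")

```text
clock: 10.2
tcp_pos: [0.5464, -0.4488, 0.0953]
orientation: [-0.0, 0.713, -0.701, 0.001]
contact_force: [0.2, 1.3, 5.9]
width: 0.0458
grip_force: 61.6
```

Emit:
jog_arm(series="0.04 0 0 -0.02 0 0 0; 0.04 0 0 -0.03 0 0 0; 0.04 0 0 -0.03 0 0 0; 0.04 -0.025 0.002 0 0 0 0; 0.04 -0.045 0.004 0 0 0 0")

```text
clock: 10.82
tcp_pos: [0.5382, -0.3785, 0.1731]
orientation: [-0.0, 0.712, -0.702, -0.0]
contact_force: [0.8, 1.0, 0.0]
width: 0.0459
grip_force: 61.4
```

Emit:
jog_arm(series="0.04 -0.05 0.005 0 0 0 0; 0.04 -0.05 0.005 0 0 0 0; 0.04 -0.05 0.005 0 0 0 0; 0.04 -0.045 0.004 0 0 0 0; 0.04 -0.025 0.002 0 0 0 0")

```text
clock: 11.45
tcp_pos: [0.5133, -0.1568, 0.1737]
orientation: [-0.0, 0.714, -0.701, -0.0]
contact_force: [0.6, -0.0, -0.7]
width: 0.0457
grip_force: 61.4
```

Emit:
jog_arm(series="0.04 -0.01 0.001 0 0 0 0; 0.04 0 0 0 0 0 0; 0.04 0 0 0 0 0 0; 0.04 0 0 0 0 0 0; 0.04 0 0 0 0 0 0")

```text
clock: 12.08
tcp_pos: [0.5128, -0.1495, 0.1738]
orientation: [0.0, 0.713, -0.701, -0.0]
contact_force: [0.2, 0.2, -0.7]
width: 0.0457
grip_force: 61.4
```

```bash
python3 - <<'E'
from h import *
p,d,P=snap('side','s3.png');c=p[120:270,180:350];cv2.imwrite('pics/c4.png',cv2.resize(c[:,:,::-1],None,fx=4,fy=4,interpolation=cv2.INTER_CUBIC))
go((.513,-.149,.077))
E
```

```text
t 12.12 tcp [ 0.5128 -0.1494  0.1738] w 0.0458 rot err [ 0.0002 -0.     -0.0011] F [ 0.2 -0.3 -0.9]
  shift mm [-0.4 -0.2 42.8]
```

View pics/c4.png

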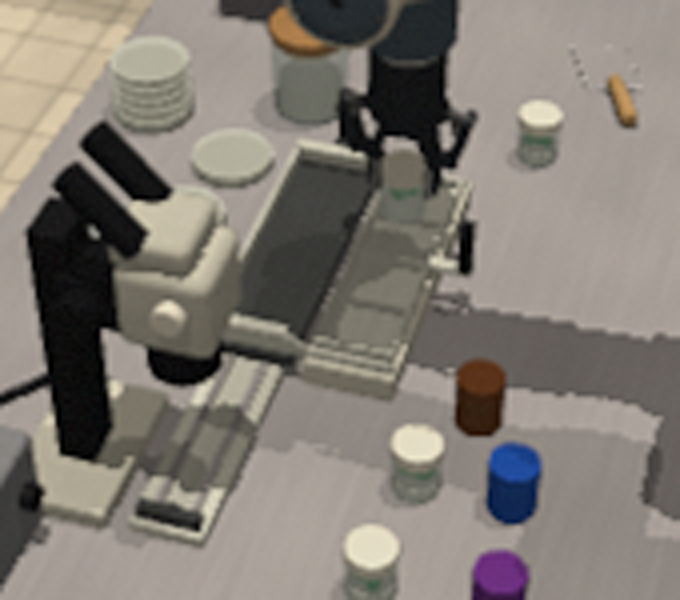

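The side view shows jar 1 held upright over the tray, above the second bay from the right. I lower and release it.

Emit:
jog_arm(series="0.04 0 0 0.014 0 0 0; 0.04 0 0 0.014 0 0 0; 0.04 0 0 0.01 0 0 0; 0.04 0 0 0.005 0 0 0; 0.04 0 0 0 0 0 0")

```text
clock: 12.75
tcp_pos: [0.5129, -0.1489, 0.1308]
orientation: [0.0, 0.713, -0.701, 0.0]
contact_force: [0.1, 0.4, -0.2]
width: 0.0462
grip_force: 61.5
```

Emit:
jog_arm(series="0.055 0 0 0 0 0 0; 0.075 0 0 0 0 0 0; 0.075 0 0 -0.01 0 0 0; 0.08 0 0 -0.035 0 0 0; 0.085 0 0 -0.045 0 0 0")

```text
clock: 13.38
tcp_pos: [0.5124, -0.149, 0.2219]
orientation: [0.001, 0.713, -0.701, -0.001]
contact_force: [1.4, -0.5, 0.0]
width: 0.085
grip_force: 0.0
```

Emit:
jog_arm(series="0.085 0.04 0.015 0 0 0 0; 0.085 0.048 0.02 0 0 0 0; 0.085 0.048 0.02 0 0 0 0; 0.085 0.048 0.02 0 0 0 0; 0.085 0.035 0.01 0 0 0 0")

```text
clock: 14.0
tcp_pos: [0.4305, -0.3713, 0.2219]
orientation: [-0.0, 0.713, -0.702, 0.001]
contact_force: [0.4, 0.7, 0.8]
width: 0.0852
grip_force: 0.0
```

Emit:
jog_arm(series="0.085 0 0 0 0 0 0; 0.085 0 0 0 0 0 0; 0.085 0 0 0 0 0 0; 0.085 0 0 0 0 0 0; 0.085 0 0 0 0 0 0")

```text
clock: 14.62
tcp_pos: [0.4318, -0.3689, 0.221]
orientation: [-0.0, 0.713, -0.701, 0.0]
contact_force: [1.1, -0.2, -0.3]
width: 0.0854
grip_force: 0.0
```

```bash
python3 - <<'E'
from h import *
p,d,P=snap('top','t4.png');jars(P)
p2,d,P2=snap('side','s4.png')
a=cv2.resize(p[130:270,160:410],None,fx=2,fy=2);b=cv2.resize(p2[120:270,180:350],None,fx=1.8667,fy=1.8667)
cv2.imwrite('pics/c5.png',np.hstack([a,b[:280]])[:,:600*2,::-1][:, :800])
go((.423,-.3757,.04))
E
```

```text
jar (0.418, 0.257) at 0.4187 0.2575 r 0.0236 z 0.0598 n 152
jar (0.4145, 0.1322) at 0.4149 0.1328 r 0.0234 z 0.0595 n 152
jar (0.5445, -0.4472) none
jar (0.4213, -0.3757) at 0.4170 -0.3912 r 0.0146 z 0.0607 n 20
t 14.72 tcp [ 0.4317 -0.3691  0.2209] w 0.0854 rot err [-0.0001 -0.      0.0001] F [0.8 0.6 0.2]
  shift mm [  6.5   8.8 126.9]
```

View pics/c5.png

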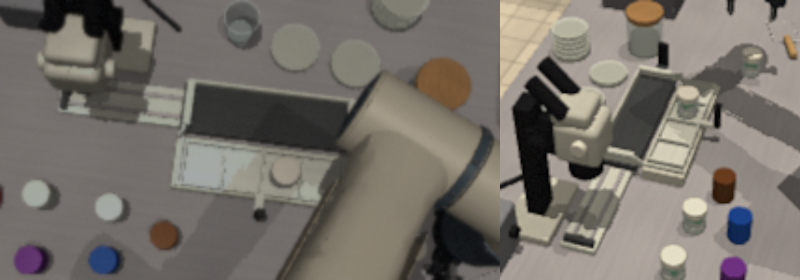

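```bash
python3 - <<'E'
from h import *
p,d,P=snap('side');jars(P)
X,Y,Z=P[...,0],P[...,1],P[...,2]
m=(abs(X-.512)<.05)&(abs(Y+.149)<.05)&(Z>.085)&(Z<.105);print(m.sum(),cv2.minEnclosingCircle(np.float32(P[m][:,:2])),np.median(Z[m]))
E
```

```text
jar (0.418, 0.257) at 0.4186 0.2622 r 0.0265 z 0.0593 n 126
jar (0.4145, 0.1322) at 0.4132 0.1377 r 0.0248 z 0.0583 n 103
jar (0.5445, -0.4472) none
jar (0.4213, -0.3757) at 0.4198 -0.3733 r 0.0263 z 0.0591 n 58
84 ((0.5109444260597229, -0.1447804719209671), 0.027411535382270813) 0.09346040031604397
```

Jar 1 is seated with its lid at z ≈ 0.094, and jar 2 has not moved. I grasp jar 2.

Emit:
jog_arm(series="0.085 0.0065 0.0088 0.02 0 0 0; 0.085 0 0 0.04 0 0 0; 0.085 0 0 0.04 0 0 0; 0.085 0 0 0.027 0 0 0; 0.085 0 0 0 0 0 0")

```text
clock: 15.4
tcp_pos: [0.4216, -0.3753, 0.0919]
orientation: [0.001, 0.713, -0.701, -0.002]
contact_force: [0.3, 1.1, 0.6]
width: 0.0851
grip_force: 0.0
```

Emit:
jog_arm(series="0.04 0 0 0 0 0 0; 0.04 0 0 0 0 0 0; 0.04 0 0 0 0 0 0; 0.04 0 0 0 0 0 0; 0.04 0 0 0 0 0 0")

```text
clock: 16.02
tcp_pos: [0.4237, -0.3766, 0.0957]
orientation: [-0.0, 0.713, -0.701, 0.002]
contact_force: [0.2, 0.5, 6.3]
width: 0.046
grip_force: 61.4
```

```bash
python3 - <<'E'
from h import *
go((.423,-.3757,.12),(.514,-.217,.12),(.514,-.217,.077))
E
```

```text
t 16.02 tcp [ 0.4237 -0.3766  0.0957] w 0.046 rot err [-0.0027 -0.0021  0.0002] F [0.2 0.5 6.3]
  shift mm [ -0.7   0.5 -78.3]
  shift mm [-1.571e+02 -9.370e+01 -1.000e-01]
  shift mm [-0.1  0.1 43. ]
```

Emit:
jog_arm(series="0.04 0 0 -0.02 0 0 0; 0.04 0 0 -0.03 0 0 0; 0.04 0 0 -0.029 0 0 0; 0.04 -0.02 -0.012 0 0 0 0; 0.04 -0.04 -0.024 0 0 0 0")

```text
clock: 16.65
tcp_pos: [0.4577, -0.3155, 0.1735]
orientation: [-0.0, 0.712, -0.702, 0.0]
contact_force: [0.8, 0.5, -0.2]
width: 0.0456
grip_force: 61.5
```

Emit:
jog_arm(series="0.04 -0.04 -0.024 0 0 0 0; 0.04 -0.037 -0.022 0 0 0 0; 0.04 -0.02 -0.011 0 0 0 0; 0.04 0 0 0 0 0 0; 0.04 0 0 0 0 0 0")

```text
clock: 17.27
tcp_pos: [0.5129, -0.2177, 0.1729]
orientation: [0.0, 0.713, -0.701, -0.0]
contact_force: [-1.1, 0.3, -0.4]
width: 0.0458
grip_force: 61.5
```

```bash
python3 - <<'E'
from h import *
go((.514,-.217,.077))
E
```

```text
t 17.27 tcp [ 0.5129 -0.2177  0.1729] w 0.0458 rot err [ 0.0001  0.0001 -0.0005] F [-1.1  0.3 -0.4]
  shift mm [-0.7 -1.2 41.9]
```

Emit:
jog_arm(series="0.04 0 0 0.014 0 0 0; 0.04 0 0 0.014 0 0 0; 0.04 0 0 0.009 0 0 0; 0.04 0 0 0.005 0 0 0; 0.04 0 0 0 0 0 0")

```text
clock: 17.9
tcp_pos: [0.5132, -0.2175, 0.1309]
orientation: [0.0, 0.713, -0.701, 0.0]
contact_force: [0.3, -0.5, -1.5]
width: 0.0461
grip_force: 61.6
```

Emit:
jog_arm(series="0.055 0 0 0 0 0 0; 0.075 0 0 0 0 0 0; 0.075 0 0 -0.01 0 0 0; 0.08 0 0 -0.035 0 0 0; 0.085 0 0 -0.045 0 0 0")

```text
clock: 18.52
tcp_pos: [0.5127, -0.2174, 0.2219]
orientation: [0.0, 0.713, -0.701, -0.001]
contact_force: [1.6, -0.7, -0.2]
width: 0.0846
grip_force: 0.0
```

Emit:
jog_arm(series="0.085 -0.03 0.008 -0.01 0 0 0; 0.085 -0.05 0.0135 0 0 0 0; 0.085 -0.05 0.0135 0 0 0 0; 0.085 -0.05 0.0135 0 0 0 0; 0.085 -0.05 0.0135 0 0 0 0")

```text
clock: 19.15
tcp_pos: [0.4469, 0.0129, 0.2319]
orientation: [-0.001, 0.713, -0.701, 0.0]
contact_force: [0.8, 0.4, -0.1]
width: 0.0849
grip_force: 0.0
```

Emit:
jog_arm(series="0.085 -0.05 0.0135 0 0 0 0; 0.085 -0.041 0.01 0 0 0 0; 0.085 -0.03 0.006 0 0 0 0; 0.085 0 0 0 0 0 0; 0.085 0 0 0 0 0 0")

```text
clock: 19.77
tcp_pos: [0.4158, 0.1318, 0.2314]
orientation: [-0.0, 0.713, -0.701, 0.0]
contact_force: [-0.6, 0.2, -0.2]
width: 0.0845
grip_force: 0.0
```

```bash
cat >>h.py <<'E'
def bays(P):
    X,Y,Z=P[...,0],P[...,1],P[...,2]
    for y in(-.102,-.034,.034,.102):
        m=(abs(X-.512+.0175*y)<.035)&(abs(Y+.115-y)<.034)&(Z>.085)&(Z<.105)
        if m.sum()>8:
            c,r=cv2.minEnclosingCircle(np.float32(P[m][:,:2]));print('bay',y,m.sum(),np.round(c,4),round(r,4),np.median(Z[m]).round(4))
E
python3 - <<'E'
from h import *
for n in('top','side'):
    print(n);p,d,P=snap(n,n+'5.png');jars(P);bays(P)
go((.4165,.1325,.04))
E
```

```text
top
jar (0.418, 0.257) none
jar (0.4145, 0.1322) at 0.4130 0.1259 r 0.0208 z 0.0603 n 62
jar (0.5445, -0.4472) none
jar (0.4213, -0.3757) none
bay -0.102 163 [ 0.5114 -0.2176] 0.0239 0.0952
bay -0.034 160 [ 0.5118 -0.1493] 0.0235 0.0951
side
jar (0.418, 0.257) at 0.4169 0.2618 r 0.0263 z 0.0590 n 128
jar (0.4145, 0.1322) at 0.4127 0.1384 r 0.0258 z 0.0588 n 109
jar (0.5445, -0.4472) none
jar (0.4213, -0.3757) none
t 19.88 tcp [0.4159 0.1314 0.2311] w 0.0847 rot err [-0.0003  0.0001 -0.0013] F [-0.3 -0.2  0.4]
  shift mm [ -1.1  -0.5 137.1]
```

Both right-hand bays are filled, with lids at z ≈ 0.095. The blue look-alike is only about 80 mm from this jar in x, so I descend with a narrower opening.

Emit:
jog_arm(series="0.066 -0.001 -0.0005 0.02 0 0 0; 0.066 0 0 0.04 0 0 0; 0.066 0 0 0.04 0 0 0; 0.066 0 0 0.036 0 0 0; 0.066 0 0 0 0 0 0")

```text
clock: 20.5
tcp_pos: [0.415, 0.1313, 0.0931]
orientation: [0.003, 0.712, -0.702, -0.0]
contact_force: [-0.2, 0.7, 0.6]
width: 0.0663
grip_force: 0.0
```

Emit:
jog_arm(series="0.04 0 0 0 0 0 0; 0.04 0 0 0 0 0 0; 0.04 0 0 0 0 0 0; 0.04 0 0 0 0 0 0; 0.04 0 0 0 0 0 0")

```text
clock: 21.12
tcp_pos: [0.4174, 0.1335, 0.0966]
orientation: [-0.002, 0.713, -0.701, 0.001]
contact_force: [-0.3, -0.8, 7.1]
width: 0.0457
grip_force: 61.6
```

```bash
python3 - <<'E'
from h import *
go((.416,.1325,.12),(.512,-.081,.12),(.512,-.081,.077))
E
```

```text
t 21.12 tcp [0.4174 0.1335 0.0966] w 0.0457 rot err [-0.0032  0.0015  0.0002] F [-0.3 -0.8  7.1]
  shift mm [  0.9   1.1 -77.4]
  shift mm [215.1 -92.3  -0. ]
  shift mm [ 0.1  0.1 43. ]
```

Emit:
jog_arm(series="0.04 0 0 -0.02 0 0 0; 0.04 0 0 -0.03 0 0 0; 0.04 0 0 -0.029 0 0 0; 0.04 0.025 -0.012 0 0 0 0; 0.04 0.04 -0.018 0 0 0 0")

```text
clock: 21.75
tcp_pos: [0.4478, 0.0686, 0.175]
orientation: [-0.001, 0.714, -0.7, 0.0]
contact_force: [-0.1, -0.3, -0.8]
width: 0.0457
grip_force: 61.5
```

Emit:
jog_arm(series="0.04 0.05 -0.021 0 0 0 0; 0.04 0.05 -0.021 0 0 0 0; 0.04 0.035 -0.014 0 0 0 0; 0.04 0.015 -0.006 0 0 0 0; 0.04 0 0 0 0 0 0")

```text
clock: 22.38
tcp_pos: [0.5119, -0.0809, 0.1739]
orientation: [-0.0, 0.712, -0.702, -0.0]
contact_force: [0.1, 0.8, -0.7]
width: 0.0458
grip_force: 61.6
```

```bash
python3 - <<'E'
from h import *
go((.513,-.081,.078))
E
```

```text
t 22.38 tcp [ 0.5119 -0.0809  0.1739] w 0.0458 rot err [ 0.      0.0003 -0.002 ] F [ 0.1  0.8 -0.7]
  shift mm [ 0.2 -1.1 41.9]
```

Emit:
jog_arm(series="0.04 0 0 0.014 0 0 0; 0.04 0 0 0.014 0 0 0; 0.04 0 0 0.009 0 0 0; 0.04 0 0 0.005 0 0 0; 0.04 0 0 0 0 0 0")

```text
clock: 23.0
tcp_pos: [0.5119, -0.0803, 0.1319]
orientation: [-0.0, 0.713, -0.701, 0.0]
contact_force: [0.3, -0.4, -0.2]
width: 0.0454
grip_force: 61.8
```

Emit:
jog_arm(series="0.055 0 0 0 0 0 0; 0.075 0 0 0 0 0 0; 0.075 0 0 -0.01 0 0 0; 0.075 0 0 -0.035 0 0 0; 0.075 0 0 -0.055 0 0 0")

```text
clock: 23.62
tcp_pos: [0.511, -0.0805, 0.2323]
orientation: [0.001, 0.713, -0.701, -0.001]
contact_force: [0.7, -0.1, 0.4]
width: 0.0745
grip_force: 0.0
```

Emit:
jog_arm(series="0.066 -0.03 0.02 0 0 0 0; 0.066 -0.045 0.025 0 0 0 0; 0.066 -0.045 0.02 0 0 0 0; 0.066 -0.05 0.015 0 0 0 0; 0.066 -0.05 0.006 0 0 0 0")

```text
clock: 24.25
tcp_pos: [0.4214, 0.1394, 0.2331]
orientation: [-0.001, 0.713, -0.701, 0.0]
contact_force: [0.4, -0.2, 0.7]
width: 0.0656
grip_force: 0.0
```

Emit:
jog_arm(series="0.066 -0.05 0 0 0 0 0; 0.066 -0.045 0 0 0 0 0; 0.066 -0.025 0 0 0 0 0; 0.066 0 0 0 0 0 0; 0.066 0 0 0 0 0 0")

```text
clock: 24.88
tcp_pos: [0.4202, 0.2574, 0.2321]
orientation: [0.0, 0.713, -0.701, 0.0]
contact_force: [0.6, -0.8, -0.3]
width: 0.066
grip_force: 0.0
```

```bash
python3 - <<'E'
from h import *
for n in('top','side'):
    print(n);p,d,P=snap(n,n+'6.png');jars(P,JARS[:1],.07);bays(P)
go((.4205,.2578,.04))
E
```

```text
top
jar (0.418, 0.257) at 0.4178 0.2570 r 0.0236 z 0.0598 n 150
bay -0.102 163 [ 0.5118 -0.2172] 0.0233 0.0953
bay -0.034 162 [ 0.512  -0.1493] 0.0233 0.0947
bay 0.034 159 [ 0.5112 -0.0804] 0.0234 0.0947
side
jar (0.418, 0.257) at 0.4166 0.2614 r 0.0254 z 0.0589 n 122
t 24.98 tcp [0.4203 0.2571 0.2321] w 0.0658 rot err [-0.0001  0.     -0.0016] F [-0.5  0.2  1. ]
  shift mm [ -0.7  -0.2 138.1]
```

Emit:
jog_arm(series="0.066 0 0 0.02 0 0 0; 0.066 0 0 0.04 0 0 0; 0.066 0 0 0.04 0 0 0; 0.066 0 0 0.037 0 0 0; 0.066 0 0 0 0 0 0")

```text
clock: 25.6
tcp_pos: [0.4191, 0.2559, 0.093]
orientation: [0.003, 0.712, -0.702, 0.0]
contact_force: [-0.2, 0.4, 0.2]
width: 0.0658
grip_force: 0.0
```

Emit:
jog_arm(series="0.04 0 0 0 0 0 0; 0.04 0 0 0 0 0 0; 0.04 0 0 0 0 0 0; 0.04 0 0 0 0 0 0; 0.04 0 0 0 0 0 0")

```text
clock: 26.22
tcp_pos: [0.4212, 0.2589, 0.0969]
orientation: [-0.002, 0.713, -0.701, 0.0]
contact_force: [-0.7, -0.6, 6.6]
width: 0.0458
grip_force: 61.6
```

```bash
python3 - <<'E'
from h import *
go((.4205,.2575,.12),(.42,.08,.12),(.511,-.013,.12),(.512,-.013,.077))
E
```

```text
t 26.23 tcp [0.4212 0.2589 0.0969] w 0.0458 rot err [-0.0031  0.0023  0.0002] F [-0.7 -0.6  6.6]
  shift mm [  1.2   0.4 -77.1]
  shift mm [177.5   3.6  -0.4]
  shift mm [ 94.6 -89.4   0.1]
  shift mm [ 0.1 -0.9 43. ]
```

Emit:
jog_arm(series="0.04 0 0 -0.02 0 0 0; 0.04 0 0 -0.03 0 0 0; 0.04 0 0 -0.03 0 0 0; 0.04 0.03 0 0 0 0 0; 0.04 0.048 0.001 0 0 0 0")

```text
clock: 26.85
tcp_pos: [0.4207, 0.1802, 0.1758]
orientation: [-0.001, 0.714, -0.7, -0.0]
contact_force: [0.7, -1.0, -1.1]
width: 0.046
grip_force: 61.6
```

Emit:
jog_arm(series="0.04 0.05 0.001 0 0 0 0; 0.04 0.05 0.001 0 0 0 0; 0.04 0.035 -0.03 0 0 0 0; 0.04 0.035 -0.035 0 0 0 0; 0.04 0.024 -0.024 0 0 0 0")

```text
clock: 27.48
tcp_pos: [0.5119, -0.014, 0.1755]
orientation: [-0.001, 0.713, -0.702, 0.0]
contact_force: [0.1, 0.7, -1.1]
width: 0.0455
grip_force: 61.7
```

Emit:
jog_arm(series="0.04 0 0 0 0 0 0; 0.04 0 0 0 0 0 0; 0.04 0 0 0 0 0 0; 0.04 0 0 0 0 0 0; 0.04 0 0 0 0 0 0")

```text
clock: 28.1
tcp_pos: [0.5105, -0.012, 0.1751]
orientation: [-0.0, 0.713, -0.701, 0.0]
contact_force: [0.0, -1.1, -0.9]
width: 0.0455
grip_force: 61.8
```

```bash
python3 - <<'E'
from h import *
go((.512,-.013,.078))
E
```

```text
t 28.1 tcp [ 0.5105 -0.012   0.1751] w 0.0455 rot err [-0.0003  0.0001  0.0004] F [ 0.  -1.1 -0.9]
  shift mm [ 1.  -1.4 43.1]
```

Lower and release it, then lift, back away to −x clear of the tray, and look.

Emit:
jog_arm(series="0.04 0.001 -0.0014 0.014 0 0 0; 0.04 0 0 0.014 0 0 0; 0.04 0 0 0.01 0 0 0; 0.04 0 0 0.005 0 0 0; 0.04 0 0 0 0 0 0")

```text
clock: 28.72
tcp_pos: [0.5121, -0.0135, 0.1319]
orientation: [0.0, 0.713, -0.701, 0.0]
contact_force: [-1.5, 0.2, 1.9]
width: 0.046
grip_force: 61.9
```

Emit:
jog_arm(series="0.055 0 0 0 0 0 0; 0.075 0 0 0 0 0 0; 0.075 0 0 -0.01 0 0 0; 0.075 0 0 -0.035 0 0 0; 0.075 0 0 -0.045 0 0 0")

```text
clock: 29.35
tcp_pos: [0.5117, -0.0136, 0.2229]
orientation: [0.001, 0.713, -0.701, -0.0]
contact_force: [-0.2, 0.1, -0.5]
width: 0.075
grip_force: 0.0
```

Emit:
jog_arm(series="0.02 -0.01 0.03 0 0 0 0; 0.02 -0.02 0.045 0 0 0 0; 0.02 -0.02 0.045 0 0 0 0; 0.02 -0.01 0.03 0 0 0 0; 0.02 0 0 0 0 0 0")

```text
clock: 29.98
tcp_pos: [0.3599, 0.0443, 0.2229]
orientation: [-0.001, 0.714, -0.7, 0.0]
contact_force: [1.5, -0.1, 0.2]
width: 0.02
grip_force: 0.0
```

```bash
python3 - <<'E'
from h import *
p,d,P=snap('top','t7.png');bays(P)
X,Y,Z=P[...,0],P[...,1],P[...,2]
m=(X>.4)&(X<.47)&(Y>-.16)&(Y<-.06)&(Z>.094)&(Z<.125); print('trayhandle',m.sum(),P[m].mean(0) if m.any() else 0)
p2,d2,P2=snap('side','s7.png');bays(P2)
a=cv2.resize(p[130:270,160:410],None,fx=2,fy=2);b=cv2.resize(p2[120:270,180:350],None,fx=1.8667,fy=1.8667)
cv2.imwrite('pics/c7.png',np.hstack([a,b])[:,:800,::-1])
go((.436,-.116,.15),(.436,-.116,.08))
E
```

```text
bay -0.102 166 [ 0.5126 -0.2171] 0.0237 0.0949
bay -0.034 161 [ 0.5119 -0.1489] 0.0238 0.0955
bay 0.034 157 [ 0.511  -0.0802] 0.0235 0.0953
bay 0.102 161 [ 0.5111 -0.014 ] 0.0235 0.0948
trayhandle 23 [ 0.43653869 -0.11616974  0.10583215]
bay -0.102 81 [ 0.5108 -0.2125] 0.0258 0.0932
bay -0.034 85 [ 0.5109 -0.1446] 0.0243 0.0932
bay 0.034 94 [ 0.5086 -0.0724] 0.0257 0.0936
bay 0.102 100 [ 0.5105 -0.0091] 0.0245 0.0933
t 30.07 tcp [0.3616 0.0442 0.2228] w 0.0204 rot err [-0.002   0.0007  0.0005] F [ 0.3 -0.6  0.2]
  shift mm [161.5 -71.5  18.8]
  shift mm [ 0.   0.1 70. ]
```

View pics/c7.png

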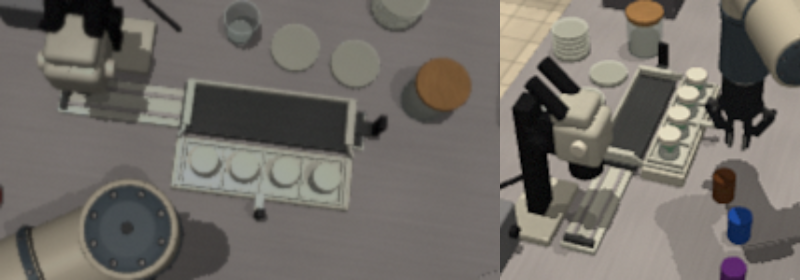

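All four jars stand one to a bay, and the carriage is at the loading stop with the handle post free. I move over the tray handle with the fingers only slightly open, so they cage the post.

Emit:
jog_arm(series="0.028 0.03 -0.014 0.004 0 0 0; 0.028 0.045 -0.02 0.005 0 0 0; 0.028 0.045 -0.02 0.005 0 0 0; 0.028 0.03 -0.014 0.005 0 0 0; 0.028 0.0115 -0.0045 0 0 0 0")

```text
clock: 30.7
tcp_pos: [0.4372, -0.1183, 0.2021]
orientation: [0.001, 0.712, -0.702, -0.0]
contact_force: [0.0, 0.1, -1.0]
width: 0.028
grip_force: 0.0
```

Emit:
jog_arm(series="0.028 0 0 0 0 0 0; 0.028 0 0 0 0 0 0; 0.028 0 0 0 0 0 0; 0.028 0 0 0 0 0 0; 0.028 0 0 0 0 0 0")

```text
clock: 31.32
tcp_pos: [0.4363, -0.1159, 0.203]
orientation: [-0.0, 0.713, -0.701, 0.0]
contact_force: [0.3, 0.1, 0.6]
width: 0.0281
grip_force: 0.0
```

```bash
python3 - <<'E'
from h import *
go((.4375,-.116,.078))
E
```

```text
t 31.32 tcp [ 0.4363 -0.1159  0.203 ] w 0.0281 rot err [-0.0003  0.      0.0003] F [0.3 0.1 0.6]
  shift mm [ 0.1 -1.2 71. ]
```

Emit:
jog_arm(series="0.028 0 -0.0012 0.015 0 0 0; 0.028 0 0 0.02 0 0 0; 0.028 0 0 0.02 0 0 0; 0.028 0 0 0.014 0 0 0; 0.028 0 0 0 0 0 0")

```text
clock: 31.95
tcp_pos: [0.4369, -0.1162, 0.1331]
orientation: [0.001, 0.713, -0.701, -0.001]
contact_force: [-1.0, -0.6, 0.3]
width: 0.028
grip_force: 0.0
```

Emit:
jog_arm(series="0.018 0 0 0 0 0 0; 0.018 0 0 0 0 0 0; 0.018 0 -0.005 0 0 0 0; 0.018 0 -0.008 0 0 0 0; 0.018 0 -0.008 0 0 0 0")

```text
clock: 32.58
tcp_pos: [0.4566, -0.1162, 0.1338]
orientation: [0.002, 0.713, -0.701, -0.002]
contact_force: [-8.6, -0.0, 5.8]
width: 0.018
grip_force: 4.1
```

Emit:
jog_arm(series="0.018 0 -0.008 0 0 0 0; 0.018 0 -0.008 0 0 0 0; 0.018 0 -0.008 0 0 0 0; 0.018 0 -0.008 0 0 0 0; 0.018 0 -0.008 0 0 0 0")

```text
clock: 33.2
tcp_pos: [0.4966, -0.1156, 0.1339]
orientation: [0.002, 0.713, -0.701, -0.002]
contact_force: [-5.7, -0.0, 1.2]
width: 0.018
grip_force: 2.2
```

Emit:
jog_arm(series="0.018 0 -0.008 0 0 0 0; 0.018 0 -0.008 0 0 0 0; 0.018 0 -0.008 0 0 0 0; 0.018 0 -0.006 0 0 0 0; 0.018 0 -0.004 0 0 0 0")

```text
clock: 33.83
tcp_pos: [0.5329, -0.1146, 0.1337]
orientation: [0.0, 0.713, -0.701, -0.0]
contact_force: [-2.9, -0.0, -1.6]
width: 0.0181
grip_force: 1.5
```

Emit:
jog_arm(series="0.018 0 -0.003 0 0 0 0; 0.018 0 -0.003 0 0 0 0; 0.018 0 -0.001 0 0 0 0; 0.018 0 0 0 0 0 0; 0.018 0 0 0 0 0 0")

```text
clock: 34.45
tcp_pos: [0.5397, -0.1145, 0.134]
orientation: [-0.0, 0.713, -0.701, 0.0]
contact_force: [-2.4, -0.8, -1.1]
width: 0.0179
grip_force: 1.0
```

Emit:
jog_arm(series="0.018 0 -0.002 0 0 0 0; 0.018 0 -0.002 0 0 0 0; 0.018 0 0 0 0 0 0; 0.018 0 0 0 0 0 0; 0.018 0 0 0 0 0 0")

```text
clock: 35.08
tcp_pos: [0.5434, -0.1143, 0.1338]
orientation: [0.0, 0.713, -0.701, -0.0]
contact_force: [-3.5, 2.2, -1.3]
width: 0.0183
grip_force: 1.9
```

Emit:
jog_arm(series="0.018 0 -0.002 0 0 0 0; 0.018 0 -0.001 0 0 0 0; 0.018 0 0 0 0 0 0; 0.018 0 0 0 0 0 0; 0.018 0 0 0 0 0 0")

```text
clock: 35.7
tcp_pos: [0.5438, -0.1142, 0.1327]
orientation: [0.002, 0.713, -0.701, -0.003]
contact_force: [-10.1, 2.6, 0.8]
width: 0.0181
grip_force: 5.0
```

Emit:
jog_arm(series="0.018 0 -0.002 0 0 0 0; 0.018 0 -0.001 0 0 0 0; 0.018 0 0 0 0 0 0; 0.018 0 0 0 0 0 0; 0.018 0 0 0 0 0 0")

```text
clock: 36.33
tcp_pos: [0.5441, -0.1142, 0.1323]
orientation: [0.004, 0.713, -0.702, -0.005]
contact_force: [-18.3, 3.8, 5.9]
width: 0.0182
grip_force: 9.4
```

Emit:
jog_arm(series="0.018 0 0.005 0 0 0 0; 0.028 0 0.001 0 0 0 0; 0.028 0 0 0 0 0 0; 0.028 0 0 -0.02 0 0 0; 0.028 0 0 -0.04 0 0 0")

```text
clock: 36.95
tcp_pos: [0.5436, -0.1145, 0.1936]
orientation: [0.001, 0.713, -0.701, -0.001]
contact_force: [1.4, -0.1, 0.4]
width: 0.0279
grip_force: 0.0
```

Emit:
jog_arm(series="0.06 0.025 0.03 -0.03 0 0 0; 0.06 0.05 0.03 0 0 0 0; 0.06 0.05 -0.03 0 0 0 0; 0.06 0.05 -0.05 0 0 0 0; 0.06 0.013 -0.053 0 0 0 0")

```text
clock: 37.58
tcp_pos: [0.6149, -0.2989, 0.2247]
orientation: [-0.0, 0.712, -0.702, 0.001]
contact_force: [0.3, -0.2, 1.0]
width: 0.06
grip_force: 0.0
```

```bash
python3 - <<'E'
from h import *
p,d,P=snap('top','t8.png')
X,Y,Z=P[...,0],P[...,1],P[...,2]
m=(X>.5)&(X<.57)&(Y>-.16)&(Y<-.06)&(Z>.097)&(Z<.125); print('trayhandle',m.sum(),P[m].mean(0) if m.any() else 0)
p2,d2,P2=snap('side','s8.png')
a=cv2.resize(p[130:270,160:410],None,fx=2,fy=2);b=cv2.resize(p2[120:270,180:350],None,fx=1.8667,fy=1.8667)
cv2.imwrite('pics/c8.png',np.hstack([a,b])[:,:800,::-1])
go((.6155,-.303,.078))
E
```

```text
trayhandle 0 0
t 37.67 tcp [ 0.6176 -0.2971  0.2201] w 0.0599 rot err [ 0.0018  0.0002 -0.0013] F [ 0.2  0.3 -1. ]
  shift mm [ 5.9  2.  88.1]
```

View pics/c8.png

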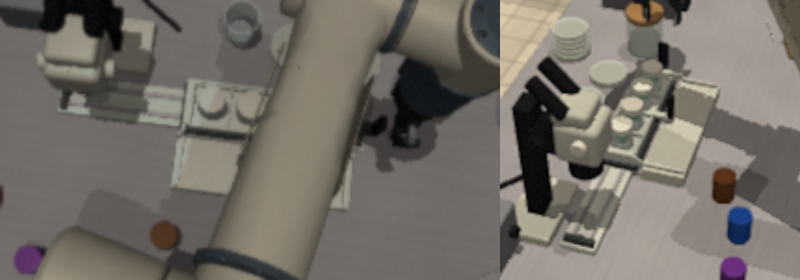

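The tray is home in the holder (wall contact at 18 N) and the jars are still standing. I descend on the carriage handle and grip it.

Emit:
jog_arm(series="0.06 0.0055 0.001 0.02 0 0 0; 0.06 0 0 0.03 0 0 0; 0.06 0 0 0.025 0 0 0; 0.06 0 0 0.013 0 0 0; 0.06 0 0 0 0 0 0")

```text
clock: 38.3
tcp_pos: [0.6128, -0.301, 0.1355]
orientation: [0.0, 0.713, -0.701, -0.0]
contact_force: [0.5, -0.4, 0.6]
width: 0.0601
grip_force: 0.0
```

Emit:
jog_arm(series="0.06 0 0 0 0 0 0; 0.015 0 0 0 0 0 0; 0.015 0 0 0 0 0 0; 0.015 0 0 0 0 0 0; 0.015 0 0 0 0 0 0")

```text
clock: 38.92
tcp_pos: [0.6165, -0.301, 0.1376]
orientation: [-0.003, 0.713, -0.701, 0.004]
contact_force: [10.5, -0.6, -2.3]
width: 0.0228
grip_force: 59.4
```

Emit:
jog_arm(series="0.015 -0.004 0 0 0 0 0; 0.015 -0.008 0 0 0 0 0; 0.015 -0.01 0 0 0 0 0; 0.015 -0.01 0 0 0 0 0; 0.015 -0.01 0 0 0 0 0")

```text
clock: 39.55
tcp_pos: [0.6158, -0.2593, 0.1376]
orientation: [-0.002, 0.713, -0.701, 0.004]
contact_force: [11.1, -2.4, -2.8]
width: 0.0227
grip_force: 59.2
```

Emit:
jog_arm(series="0.015 -0.01 -0.001 0 0 0 0; 0.015 -0.01 -0.001 0 0 0 0; 0.015 -0.011 0 0 0 0 0; 0.015 -0.011 0 0 0 0 0; 0.015 -0.011 0 0 0 0 0")

```text
clock: 40.17
tcp_pos: [0.6152, -0.2064, 0.1376]
orientation: [-0.001, 0.713, -0.701, 0.003]
contact_force: [5.1, -2.8, 0.3]
width: 0.0227
grip_force: 59.5
```

Emit:
jog_arm(series="0.015 -0.011 0 0 0 0 0; 0.015 -0.011 0 0 0 0 0; 0.015 -0.011 0 0 0 0 0; 0.015 -0.011 0 0 0 0 0; 0.015 -0.011 0 0 0 0 0")

```text
clock: 40.8
tcp_pos: [0.6143, -0.1513, 0.1376]
orientation: [-0.001, 0.713, -0.701, 0.003]
contact_force: [4.7, -2.9, 0.7]
width: 0.0228
grip_force: 59.6
```

Emit:
jog_arm(series="0.015 -0.01 0 0 0 0 0; 0.015 -0.01 0 0 0 0 0; 0.015 -0.007 0 0 0 0 0; 0.015 -0.005 0 0 0 0 0; 0.015 -0.003 0 0 0 0 0")

```text
clock: 41.42
tcp_pos: [0.6137, -0.1162, 0.1376]
orientation: [-0.001, 0.713, -0.701, 0.002]
contact_force: [5.5, -2.3, 1.5]
width: 0.0229
grip_force: 59.6
```

Emit:
jog_arm(series="0.015 -0.004 0 0 0 0 0; 0.015 -0.003 0 0 0 0 0; 0.015 -0.003 0 0 0 0 0; 0.015 -0.002 0 0 0 0 0; 0.015 0 0 0 0 0 0")

```text
clock: 42.05
tcp_pos: [0.6135, -0.1042, 0.1376]
orientation: [-0.002, 0.713, -0.701, 0.002]
contact_force: [5.0, -0.8, 1.3]
width: 0.0231
grip_force: 59.6
```

Emit:
jog_arm(series="0.015 -0.002 0 0 0 0 0; 0.015 -0.002 0 0 0 0 0; 0.015 -0.001 0 0 0 0 0; 0.015 0 0 0 0 0 0; 0.015 0 0 0 0 0 0")

```text
clock: 42.68
tcp_pos: [0.6134, -0.1008, 0.1376]
orientation: [-0.001, 0.713, -0.701, 0.003]
contact_force: [5.7, -7.3, 0.1]
width: 0.0232
grip_force: 59.5
```

Emit:
jog_arm(series="0.015 -0.002 0 0 0 0 0; 0.015 -0.001 0 0 0 0 0; 0.015 0 0 0 0 0 0; 0.015 0 0 0 0 0 0; 0.015 0 0 0 0 0 0")

```text
clock: 43.3
tcp_pos: [0.6134, -0.1005, 0.1376]
orientation: [0.001, 0.713, -0.701, 0.004]
contact_force: [7.2, -18.5, -2.9]
width: 0.0231
grip_force: 59.1
```

Emit:
jog_arm(series="0.015 0.003 0 0 0 0 0; 0.06 0 0 0 0 0 0; 0.06 0 0 0 0 0 0; 0.06 0 0 -0.04 0 0 0; 0.06 0 0 -0.05 0 0 0")

```text
clock: 43.92
tcp_pos: [0.6105, -0.0985, 0.2256]
orientation: [0.001, 0.713, -0.701, -0.001]
contact_force: [1.5, 0.9, 0.2]
width: 0.0601
grip_force: 0.0
```

Emit:
jog_arm(series="0.06 0.03 0.04 0 0 0 0; 0.06 0.04 0.045 0 0 0 0; 0.06 0.04 0.045 0 0 0 0; 0.06 0.04 0.045 0 0 0 0; 0.06 0.03 0.03 0 0 0 0")

```text
clock: 44.55
tcp_pos: [0.4074, -0.2831, 0.2261]
orientation: [-0.0, 0.713, -0.701, -0.0]
contact_force: [1.1, 0.7, -0.5]
width: 0.0601
grip_force: 0.0
```

Emit:
jog_arm(series="0.06 0.03 0 0 0 0 0; 0.06 0.03 0 0 0 0 0; 0.06 0.02 0 0 0 0 0; 0.06 0 0 0 0 0 0; 0.06 0 0 0 0 0 0")

```text
clock: 45.18
tcp_pos: [0.4109, -0.3618, 0.2257]
orientation: [-0.0, 0.713, -0.701, -0.0]
contact_force: [0.3, 0.3, 0.7]
width: 0.0599
grip_force: 0.0
```

```bash
python3 - <<'E'
from h import *
p,d,P=snap('top','t9.png')
X,Y,Z=P[...,0],P[...,1],P[...,2]
for nm,x0,y0,lo,hi in(('trayhandle',.538,.087,.097,.12),('carhandle',.613,-.1,.08,.105)):
    m=(abs(X-x0)<.03)&(abs(Y-y0)<.03)&(Z>lo)&(Z<hi); print(nm,m.sum(),P[m].mean(0))
p2,d2,P2=snap('side','s9.png')
a=cv2.resize(p[130:270,160:410],None,fx=2,fy=2);b=cv2.resize(p2[120:270,180:350],None,fx=1.8667,fy=1.8667)
cv2.imwrite('pics/c9.png',np.hstack([a,b])[:,:800,::-1])
E
```

```text
trayhandle 22 [0.53638836 0.08548634 0.10407778]
carhandle 30 [ 0.61152969 -0.10018147  0.09345476]
```

View pics/c9.png

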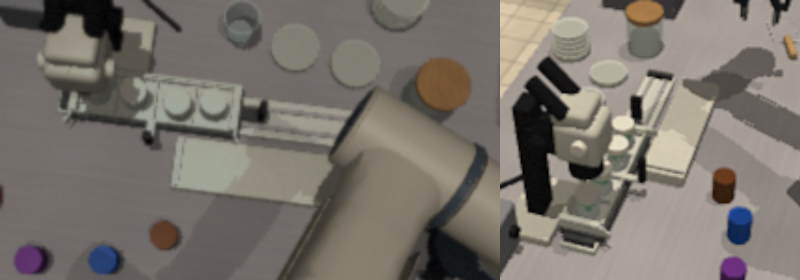

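The final view shows the carriage at the far stop: it travelled about 0.20 m and met 18 N there. The tray is home with all the jars upright under the microscope, and the arm is clear.

```bash
python3 -c "
from cell import manip; print(manip.close_job())"
```

```text
the job is handed in; nothing more can be done
None
```

The job is done and handed in at about 45 s: all four jars stand upright one to a bay, the tray is fully home in the holder, and the carriage is at the far stop with the tray under the microscope.

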